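Pack a lapping set and close its kit tray

TASK

Pack one lapping set into the grey kit tray: the thick white sample carrier in its large round well, the tall steel weight in its middle-sized well and the black resin sample in its small well, each lying flat on the bottom. Once all three are in, lower the drilled cover plate over the tray's four posts until it rests level on their shoulders. Leave the things that only look alike - the glass petri dish, the white cap and the low steel ring - where they are.

Things in the scene. Friction and masses are not known exactly. Their poses are not given: they have to be found in the camera images.
- kit_tray: Fixed grey tray 236x96x10 mm (x, y, z); origin: centre of its underside. Three round wells on its x axis, floor at z 4, rim at z 10: large (70 mm wide) at x -60, middle (60) at x 10, small (48) at x 69. Four posts at x +-100, y +-34: 16 mm thick up to a shoulder at z 33, then a 7 mm pin to z 47 with a cone tip to z 54. Tray and cover plate may stand on either side.
- cover_grip (a point): Centre of the bar handle of the loose dark grey metal cover plate (0.2 kg), 31 mm above the plate's underside. Black bar 60 mm along x, 12 wide (y), 14 high, on two thin legs. Plate 226x94x4 mm, lying flat; four 13 mm holes at x +-100, y +-34, which pass the posts' pins, not their shoulders; fits either way round. Seated, this point is at z 64 of the tray.
- carrier_c (a point): Centre of the sample carrier: plain solid off-white disc, 54 mm across, 20 mm high; the point is 10 mm above its underside. Goes in the large well. Its z axis is up while it stands; it stands loose on the worktop at the start.
- weight_c (a point): Centre of the steel weight: turned steel cylinder, 42 mm across, 24 mm high, with a narrow bore in its top, 0.24 kg; the point is 12 mm above its underside. Goes in the middle well. Its z axis is up while it stands; it stands loose on the worktop at the start.
- mount_c (a point): Centre of the resin sample: black cylinder with a small polished metal face in its top, 30 mm across, 18 mm high; the point is 9 mm above its underside. Goes in the small well. Its z axis is up while it stands; it stands loose on the worktop at the start.
- petri_c (a point): Centre of a look-alike to leave: glass petri dish with lid, 67 mm across, 17 mm high; the point is half-way up.
- cap_c (a point): Centre of a look-alike to leave: white plastic cap, 28 mm across, 14 mm high; the point is half-way up.
- collar_c (a point): Centre of a look-alike to leave: low steel ring, 42 mm across, 12 mm high, with a wide 22 mm bore; the point is half-way up.
Mind the look-alikes: they are no part of the job. Leave any blue look-alike of the part that bears carrier_c alone.

How it is judged:
By the outcome, as a careful person would: the job done as asked, in the order asked, and still so for the second after the job is handed in, with the robot touching nothing.
It also fails if it takes over 102 s, if anything falls off the work surface, if the arm or the gripper's body presses on something with over 40 N, if the wrist force passes 120 N, or if a joint passes its speed limit or range.

ROBOT

A 6-joint arm with a two-finger parallel gripper is mounted at the origin on a cart in front of the work surface, level with it; the furniture and walls round the work are solid. World frame = base frame: x ahead of the robot, y to its left, z up, the work surface at z = 0. Lengths are in m, angles in rad, forces in N, time in s.
With the tool pointing down it reaches from about 0.375 to 0.975 m from the base axis. Payload 3.8 kg.
Tool frame: the origin (TCP) lies at the very end of the fingers, on their centre line; the grasp point (between the pads) lies 19 mm behind it (ctrl.pinch_z is the distance from the TCP to the grasp point, in m); z points along the fingers, y is the line along which they close (so a half turn about z gives the same grasp; the last joint's range is limited). The gripper opens to 88 mm and grips with 3 to 60 N. Pads are 18 mm wide; open, the fingers measure 123 mm over their backs; the gripper's body (75 mm by 187 mm) begins 45 mm behind the grasp point.
Start: joints at [-1.155, 0.264, 1.604, -0, 1.274, -0.037], TCP at [0.295, -0.607, 0.239] pointing down, gripper open.
Joint ranges: [-2.63, 2.63], [-0.94, 2.18], [0.31, 2.57], [-1.31, 4.45], [0, 2.66], [-2.55, 2.55]. Speed limits (rad/s): [2.57, 2.57, 3.14, 3.14, 3.14, 3.14].

INTERFACE

Orientations are given as a unit quaternion [w, x, y, z].
In Python, from station import readout, capture, camera_info, workorder, ctrl gives the robot as it stands. The module is installed in compiled form; this text tells all that it offers.
- The arm moves only by the tool jog_arm, never from a script. Its argument "plan" is a list of rows, each a list of 3 entries, a list of its own where there are three numbers: the opening, from 0 (shut) to 1 (fully open), then the shift along the world's x, y, z in cm, then the turn, a rotation vector about the world's x, y, z in degrees. In form: [[gripper, [dx, dy, dz], [wx, wy, wz]], ...]. A call has exactly 8 rows; each row is the pose to reach, as a shift and turn from the pose commanded when the call began; what a row does not reach only later rows make up. A row lasts 1/10 s, in which the tool goes at most 50 mm and 8.59 degrees, less where a joint would pass 70% of its speed; a pose out of reach is approached as far as the arm can. A call with a gripper value outside its range is refused whole. The fingers move at their own pace and stop on an object; "grip_force" is the grip in N (left out, the last holds). Time passes only in rows, so rows that repeat a pose let the fingers close, or fill a call up. It gives the time, the measured TCP pose, the force, the opening and the grip force at its end, in the units of the state.
- readout.read_state(): the state, without advancing time (a new reading comes with each control period).
- capture(name): name is "scene" or "top"; returns the picture (384x512x3 uint8, red, green, blue); there is no depth.
- camera_info(name): a dict with "vfov" (degrees; the focal length in pixels is half the picture's height over the tangent of half this angle, whatever the lens; pixels are square), "cx", "cy" (the principal point, pixels), "k1" (the pictures are not rectified: a ray, as slopes to the right and down, at radius r is drawn at 1 + k1 r^2 times it, then the intrinsics apply), "rvec" (rotation vector, rad) and "tvec" (3), from world to camera coordinates, as OpenCV has them. Camera axes: x right, y down, z forward; pixel columns grow to the right and rows downward; lengths in m; the calibration is good to about 2 mm. A picture is of the moment at which its call begins. camera_info takes no time and is no camera call.
- workorder.close_job(): hands the job in; it is judged then, once.
The state is a dict: "t": time; "joint_positions": joint angles; "qvel": joint speeds; "effort": joint torques, N m; "tcp_pos": TCP position; "ee_rot": TCP orientation; "contact_force": force on the tool from outside, world axes, zero at the start; "torque": the same for the moment, N m; "width": finger opening in m; "grasp_force": force on a finger pad.
Only numpy, scipy, OpenCV 4.12 (cv2) and the standard library are available. Lean on these libraries where they do the work, as an engineer would, in place of code of your own. Each camera call takes 0.05 s, during which the arm holds its last target. There are 200 camera calls.

## Working session

There is one attempt and no reset: what is moved stays moved. The work goes in short steps, Python scripts to look and compute and a tool call to move; the robot and the scene stay as the last step left them, time stands still between calls to the robot, and variables do not carry over. Pictures are saved under pics/ and viewed, at most 14 in all, crops included, and the job is handed in when it is done.

Besides the shell and the picture viewer there is one more tool, called as name(argument=value, ...) on one line, values as JSON. jog_arm: Moves the arm, as the interface text tells. Its arguments: {"type":"object","properties":{"plan":{"type":"array"},"grip_force":{"type":"number"}},"required":["plan"]}

```bash
mkdir -p pics
cat > h.py <<'E'
import numpy as np, cv2
from station import readout, capture, camera_info, workorder, ctrl
def cam(n):
    c=camera_info(n); f=192/np.tan(np.radians(c["vfov"])/2)
    R=cv2.Rodrigues(np.array(c["rvec"],float))[0]; t=np.array(c["tvec"],float)
    K=np.array([[f,0,c["cx"]],[0,f,c["cy"]],[0,0,1]]); return K,np.array([c["k1"],0,0,0,0.]),R,t
def ray(n,uv,z):
    K,D,R,t=cam(n); p=cv2.undistortPoints(np.array(uv,float).reshape(-1,1,2),K,D)[:,0]
    d=np.c_[p,np.ones(len(p))]@R; o=-R.T@t
    return o+d*((z-o[2])/d[:,2])[:,None]
def proj(n,P):
    K,D,R,t=cam(n); return cv2.projectPoints(np.array(P,float).reshape(-1,1,3),cv2.Rodrigues(R)[0],t,K,D)[0][:,0]
def snap(n,name,crop=None,s=1):
    im=capture(n); np.save('/tmp/'+name+'.npy',im); o=im[:,:,::-1]
    if crop: o=o[crop[1]:crop[3],crop[0]:crop[2]]
    cv2.imwrite(f'pics/{name}.png',cv2.resize(o,None,fx=s,fy=s,interpolation=cv2.INTER_CUBIC)); return im
E
python3 - <<'E'
from h import *
for n in("scene","top"): snap(n,n+"0",s=1.5); print(n,camera_info(n))
print(readout.read_state(), ctrl.pinch_z)
E
```

```text
scene {'vfov': 52.304829446161044, 'cx': 252.21501646421538, 'cy': 193.43052492792782, 'k1': -0.12862857534953825, 'rvec': array([ 0.86894858, -2.42033707,  1.19309668]), 'tvec': array([0.40914735, 0.1941918 , 1.30570497])}
top {'vfov': 45.969106295268254, 'cx': 262.50115150647764, 'cy': 193.9323456757591, 'k1': 0.024993965264665054, 'rvec': array([ 2.19476877, -2.20074732,  0.06038307]), 'tvec': array([0.07060977, 0.46752638, 1.46205978])}
{'t': 0.1, 'joint_positions': array([-1.15487209e+00,  2.64707590e-01,  1.60521250e+00,  1.39575301e-05,
        1.27372360e+00, -3.68647898e-02]), 'qvel': array([ 0.00080369, -0.00099022, -0.00336404, -0.00018511,  0.00020655,
       -0.00075211]), 'effort': array([ 1.52273028e-04, -5.03619182e+01, -3.58072114e+01,  7.30734877e-02,
        2.33810552e-02, -6.74840135e-05]), 'tcp_pos': array([ 0.29506102, -0.60638365,  0.23750592]), 'ee_rot': array([-1.00841030e-03,  9.74481982e-01,  2.24463392e-01, -1.86652962e-04]), 'contact_force': array([-0.40918778,  0.67550282,  0.93916256]), 'torque': array([-0.01986588,  0.01552715, -0.00141881]), 'grasp_force': 0.0, 'width': 0.08834791801738737} 0.0187
```

View pics/top0.png

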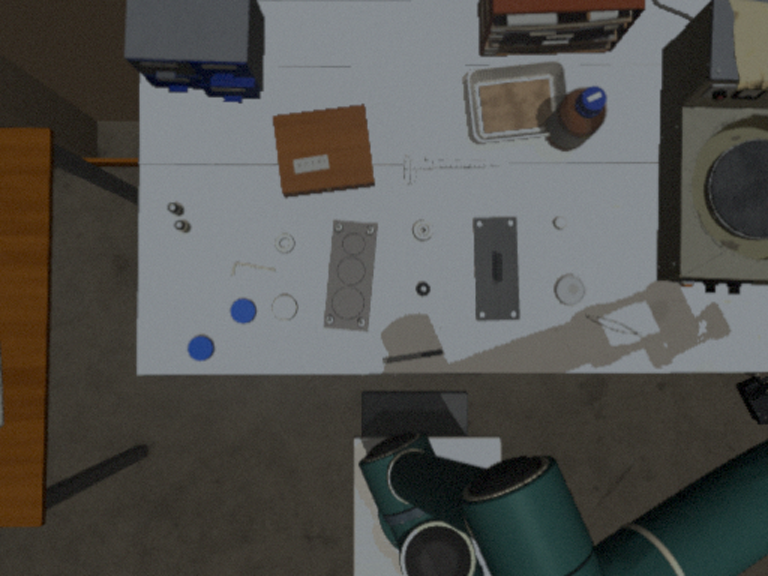

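View pics/scene0.png

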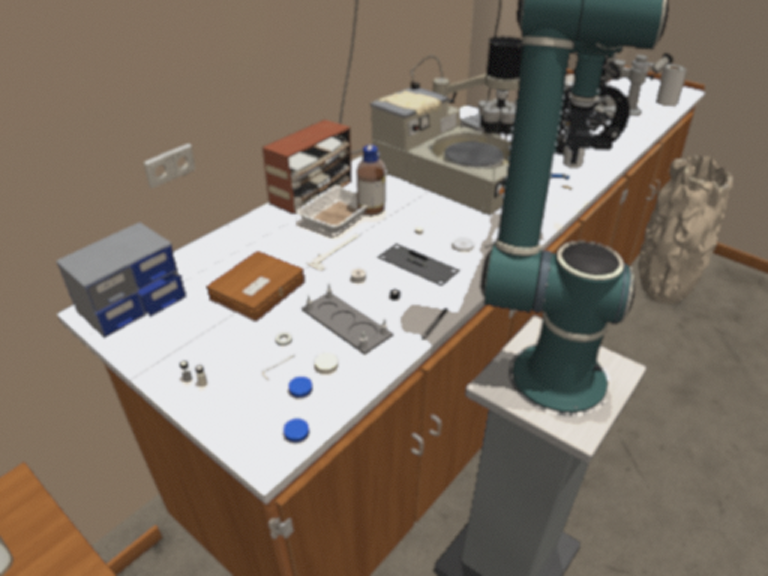

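The top view (1.5x) shows the carrier at (285,307), weight at (422,230), mount at (422,289), tray at (351,275) and cover at (496,268). The look-alikes are the collar at (285,243), cap at (559,223), petri dish at (570,290) and two blue discs. The scene view agrees. Next I'll take a closer look and measure.

Run:
```python
from h import *
im=np.load('/tmp/top0.npy'); 
c=im[130:240,120:420]; g=cv2.createCLAHE(3,(4,4))
lab=cv2.cvtColor(cv2.resize(c,None,fx=2.6,fy=2.6,interpolation=cv2.INTER_CUBIC),cv2.COLOR_RGB2LAB); lab[:,:,0]=g.apply(lab[:,:,0])
cv2.imwrite('pics/c1.png',cv2.cvtColor(lab,cv2.COLOR_LAB2BGR))
for n,uv,z in [("carrier",(190,204.7),.02),("weight",(281.5,153.5),.024),("mount",(282,192.7),.018),("tray",(234,183),.01),("plate",(331,179),.004)]: print(n,ray("top",[uv],z)[0].round(4))
gray=c.mean(2); print(gray.min(),np.median(gray))
for thr in(60,100,130,150):
  m=(gray<thr).astype(np.uint8); k,_,s,ce=cv2.connectedComponentsWithStats(m)
  print(thr,[(ce[i]+[120,130]).round(1).tolist()+[int(s[i,4])] for i in range(1,k) if s[i,4]>15])
```

```text
carrier [0.4331 0.3036 0.02  ]
weight [0.5982 0.0074 0.024 ]
mount [0.4712 0.0061 0.018 ]
tray [0.5038 0.1622 0.01  ]
plate [ 0.5165 -0.1554  0.004 ]
25.666666666666668 137.66666666666666
60 [[330.9, 177.8, 149], [281.3, 192.6, 37], [278.4, 236.5, 95]]
100 [[120.8, 139.8, 16], [330.3, 178.7, 1947], [123.0, 150.6, 47], [233.3, 183.2, 2035], [371.1, 192.5, 29], [281.4, 192.2, 66], [162.1, 206.8, 227], [377.5, 227.7, 1034], [278.8, 231.4, 425], [266.3, 221.0, 24], [133.8, 231.4, 237], [318.6, 238.0, 20]]
130 [[195.7, 130.5, 30], [121.0, 139.6, 27], [330.6, 178.7, 2091], [370.7, 148.9, 39], [123.2, 150.6, 70], [233.4, 183.4, 2232], [280.4, 154.0, 102], [191.5, 164.2, 44], [188.1, 161.0, 27], [156.3, 178.1, 25], [166.0, 176.2, 20], [379.0, 192.7, 367], [281.5, 192.2, 92], [191.7, 202.2, 71], [377.9, 225.6, 2211], [161.9, 206.9, 277], [274.3, 225.7, 1051], [133.7, 231.2, 285]]
150 [[269.5, 184.5, 33000]]
```

View pics/c1.png

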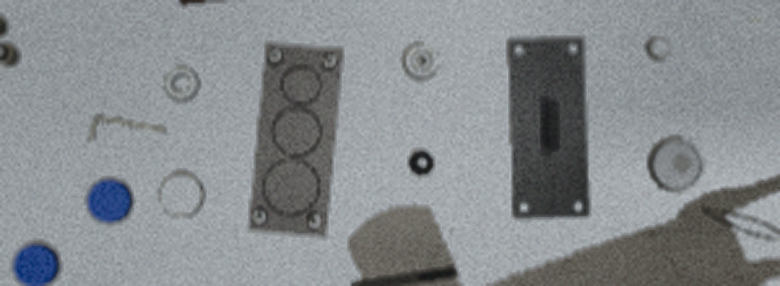

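The crop confirms what each part is. In the original top image the carrier is at (190,204.6), the weight at (281.9,153.5) and the mount at (282,192.7). Next I'll average frames and get the tray and plate poses more accurately.

```bash
cat >> h.py <<'E'
def avg(n,k=6): return np.mean([capture(n) for _ in range(k)],0)
def big(im,crop,s,f):
    o=np.clip(im,0,255).astype(np.uint8)[crop[1]:crop[3],crop[0]:crop[2],::-1]
    o=cv2.resize(o,None,fx=s,fy=s,interpolation=cv2.INTER_CUBIC).astype(float); lo,hi=np.percentile(o,1),np.percentile(o,99)
    cv2.imwrite('pics/'+f,np.clip((o-lo)*255/(hi-lo),0,255))
E
python3 - <<'E'
from h import *
a=avg("top");b=avg("scene");np.save('/tmp/ta.npy',a);np.save('/tmp/sa.npy',b)
big(a,(180,135,350,230),4.6,'ta.png'); big(b,(170,150,330,260),5,'sa.png')
g=a.mean(2).astype(np.float32)
for nm,(x0,y0,x1,y1),z in [("tray",(210,140,260,225),.01),("plate",(305,135,355,220),.004)]:
    m=(g[y0:y1,x0:x1]<108).astype(np.uint8); m=cv2.morphologyEx(m,cv2.MORPH_CLOSE,np.ones((5,5)))
    c=max(cv2.findContours(m,0,2)[0],key=cv2.contourArea).reshape(-1,2)+[x0,y0]
    w=ray("top",c,z)[:,:2]; r=cv2.minAreaRect((w*1000).astype(np.float32)); print(nm,r)
for n,P in [("carrier",[.433,.3036,.02]),("weight",[.598,.0074,.024]),("mount",[.471,.006,.018])]: print(n,proj("scene",[P]))
E
```

```text
tray ((503.26202392578125, 164.6044921875), (97.07652282714844, 233.80172729492188), 84.65027618408203)
plate ((518.4382934570312, -153.48324584960938), (226.6732635498047, 96.12101745605469), 1.2481162548065186)
carrier [[217.58085771 238.84658102]]
weight [[238.44517336 180.88081259]]
mount [[263.10098208 193.88946151]][ WARN:0@4.440] global loadsave.cpp:1063 imwrite_ Unsupported depth image for selected encoder is fallbacked to CV_8U.
```

View pics/ta.png

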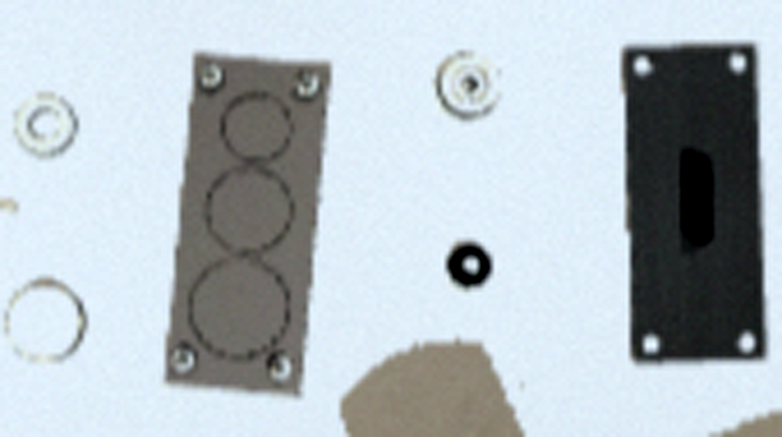

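View pics/sa.png

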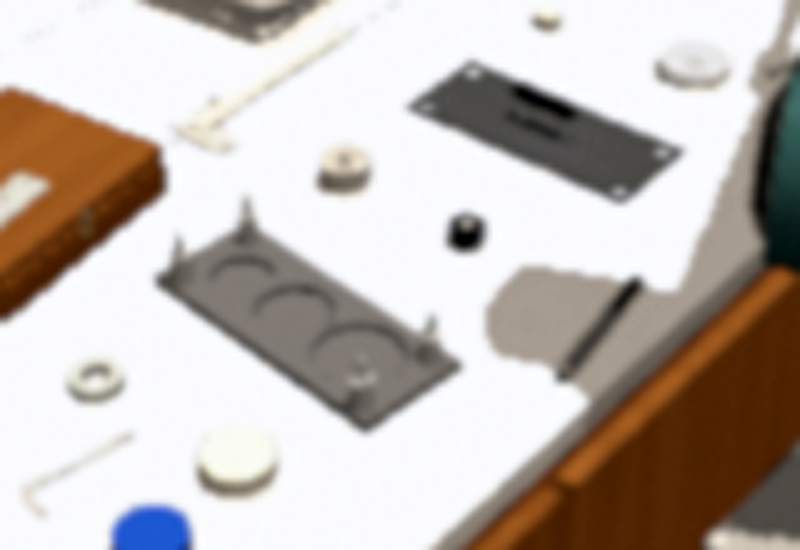

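The top crop shows the wells at (240,307), (250,210) and (257,128), with the plate holes at its corners. The scene crop has the weight's top at (344,155), the mount's at (467,220) and the carrier's at (237,452).

Run:
```python
from h import *
T=lambda p:(np.array(p,float)+.5)/4.6-.5+[180,135]
S=lambda p:(np.array(p,float)+.5)/5-.5+[170,150]
R=lambda p,z:ray("top",T(p),z)[:,:2]
w=R([(240,307),(250,210),(257,128)],.01); print("wells",w.round(4)); d=w[2]-w[0]; d/=np.hypot(*d); print("ang",np.degrees(np.arctan2(d[1],d[0]))); print("origin ests",(w-np.outer([-.06,.01,.069],d)).round(4))
print("posts@.035",R([(211,75),(308,83),(281,368),(183,359)],.035).round(4),R([(211,75),(308,83),(281,368),(183,359)],.035).mean(0))
h=R([(642,65),(738,64),(747,343),(651,344)],.004); d=h[0]+h[1]-h[2]-h[3]; print("plate",h.mean(0),np.degrees(np.arctan2(d[1],d[0])))
for n,p,q,z in [("carrier",(45,320),(237,452),.02),("weight",(468,85),(344,155),.024),("mount",(469,265),(467,220),.018)]:
  print(n,R([p],z)[0].round(4),ray("scene",[S(q)],z)[0].round(4))
```

```text
wells [[0.4439 0.1694]
 [0.5127 0.1624]
 [0.5712 0.1574]]
ang -5.391522631223288
origin ests [[0.5036 0.1638]
 [0.5028 0.1633]
 [0.5025 0.1639]]
posts@.035 [[0.6054 0.1882]
 [0.5997 0.1203]
 [0.4006 0.1393]
 [0.407  0.2074]] [0.50316674 0.1637963 ]
plate [ 0.51700917 -0.15401551] 1.2568678988724575
carrier [0.4348 0.3056] [0.4306 0.3089 0.02  ]
weight [0.5996 0.0079] [0.5994 0.006  0.024 ]
mount [0.4728 0.0075] [0.4725 0.0048 0.018 ]
```

jog_arm(plan=[[1, [17.8, 61.3, -11], [0, 0, -31.3]], [1, [17.8, 61.3, -11], [0, 0, -31.3]], [1, [17.8, 61.3, -11], [0, 0, -31.3]], [1, [17.8, 61.3, -11], [0, 0, -31.3]], [1, [17.8, 61.3, -11], [0, 0, -31.3]], [1, [17.8, 61.3, -11], [0, 0, -31.3]], [1, [17.8, 61.3, -11], [0, 0, -31.3]], [1, [17.8, 61.3, -11], [0, 0, -31.3]]], grip_force=20)

```text
t: 1.5
tcp_pos: [0.4055, -0.2267, 0.1709]
ee_rot: [0.0, 0.999, -0.047, 0.001]
contact_force: [-0.3, -0.6, 0.4]
width: 0.0881
grasp_force: 0.0
```

jog_arm(plan=[[1, [6.8, 23.4, -8], [0, 0, 0]], [1, [6.8, 23.4, -8], [0, 0, 0]], [1, [6.8, 23.4, -8], [0, 0, 0]], [1, [6.8, 23.4, -8], [0, 0, 0]], [1, [6.8, 23.4, -8], [0, 0, 0]], [0.7, [6.8, 23.4, -8], [0, 0, 0]], [0.7, [6.8, 23.4, -8], [0, 0, 0]], [0.7, [6.8, 23.4, -8], [0, 0, 0]]])

```text
t: 2.3
tcp_pos: [0.4733, 0.0049, 0.0912]
ee_rot: [0.0, 0.999, -0.047, 0.0]
contact_force: [-0.3, 1.1, -0.0]
width: 0.0662
grasp_force: 0.0
```

jog_arm(plan=[[0.7, [0, 0.15, -4], [0, 0, 0]], [0.7, [0, 0.15, -6.5], [0, 0, 0]], [0.7, [0, 0.15, -8], [0, 0, 0]], [0.7, [0, 0.15, -8.3], [0, 0, 0]], [0.7, [0, 0.15, -8.3], [0, 0, 0]], [0.25, [0, 0.15, -8.3], [0, 0, 0]], [0.25, [0, 0.15, -8.3], [0, 0, 0]], [0.25, [0, 0.15, -8.3], [0, 0, 0]]])

```text
t: 3.1
tcp_pos: [0.4742, 0.0069, 0.0088]
ee_rot: [0.0, 0.999, -0.047, 0.001]
contact_force: [0.1, -0.1, 0.6]
width: 0.0397
grasp_force: 0.0
```

jog_arm(plan=[[0.25, [0, 0, 0], [0, 0, 0]], [0.25, [0, 0, 0], [0, 0, 0]], [0.25, [0, 0, 0], [0, 0, 0]], [0.25, [0, 0, 2], [0, 0, 0]], [0.25, [0, 0, 6], [0, 0, 0]], [0.25, [0, 0, 9], [0, 0, 0]], [0.25, [0, 0, 9], [0, 0, 0]], [0.25, [0, 0, 9], [0, 0, 0]]])

```text
t: 3.9
tcp_pos: [0.4736, 0.0072, 0.0981]
ee_rot: [-0.0, 0.999, -0.047, 0.001]
contact_force: [0.1, -0.3, -0.8]
width: 0.0287
grasp_force: 20.0
```

jog_arm(plan=[[0.25, [9.8, 15, 0], [0, 0, 0]], [0.25, [9.8, 15, 0], [0, 0, 0]], [0.25, [9.8, 15, 0], [0, 0, 0]], [0.25, [9.8, 15, 0], [0, 0, 0]], [0.25, [9.8, 15, 0], [0, 0, 0]], [0.25, [9.8, 15, -3], [0, 0, 0]], [0.25, [9.8, 15, -6], [0, 0, 0]], [0.25, [9.8, 15, -6], [0, 0, 0]]])

```text
t: 4.7
tcp_pos: [0.5649, 0.1552, 0.0313]
ee_rot: [0.002, 0.999, -0.047, -0.006]
contact_force: [-0.8, -0.7, -0.8]
width: 0.0288
grasp_force: 20.0
```

jog_arm(plan=[[0.25, [0, 0, 0], [0, 0, 0]], [0.25, [0, 0, 0], [0, 0, 0]], [0.25, [0, 0, 0], [0, 0, 0]], [0.25, [0, 0, 0], [0, 0, 0]], [0.25, [0, 0, 0], [0, 0, 0]], [0.25, [0, 0, 0], [0, 0, 0]], [0.25, [0, 0, 0], [0, 0, 0]], [0.25, [0, 0, 0], [0, 0, 0]]])

```text
t: 5.5
tcp_pos: [0.5712, 0.1571, 0.0378]
ee_rot: [-0.0, 0.999, -0.047, 0.0]
contact_force: [0.2, -0.1, 0.1]
width: 0.0287
grasp_force: 20.0
```

jog_arm(plan=[[0.25, [0, 0, -1.5], [0, 0, 0]], [0.25, [0, 0, -2.2], [0, 0, 0]], [0.25, [0, 0, -2.4], [0, 0, 0]], [0.25, [0, 0, -2.4], [0, 0, 0]], [0.6, [0, 0, -2.4], [0, 0, 0]], [0.6, [0, 0, -2.4], [0, 0, 0]], [0.6, [0, 0, -2.4], [0, 0, 0]], [0.6, [0, 0, -2.2], [0, 0, 0]]])

```text
t: 6.3
tcp_pos: [0.571, 0.157, 0.0156]
ee_rot: [0.0, 0.999, -0.047, -0.0]
contact_force: [-0.2, 0.0, -0.0]
width: 0.053
grasp_force: 0.0
```

jog_arm(plan=[[0.6, [0, 0, 2], [0, 0, 0]], [0.6, [0, 0, 7], [0, 0, 0]], [0.85, [2.8, -15, 7], [0, 0, 0]], [0.85, [2.8, -15, 7], [0, 0, 0]], [0.85, [2.8, -15, 7], [0, 0, 0]], [0.85, [2.8, -15, 7], [0, 0, 0]], [0.85, [2.8, -15, 7], [0, 0, 0]], [0.85, [2.8, -15, 7], [0, 0, 0]]])

```text
t: 7.1
tcp_pos: [0.5989, 0.0078, 0.0857]
ee_rot: [-0.0, 0.999, -0.047, -0.0]
contact_force: [0.0, -0.6, 0.3]
width: 0.0749
grasp_force: 0.0
```

jog_arm(plan=[[0.85, [0, -0.1, -4], [0, 0, 0]], [0.85, [0, -0.1, -6.5], [0, 0, 0]], [0.85, [0, -0.1, -7.5], [0, 0, 0]], [0.85, [0, -0.1, -7.7], [0, 0, 0]], [0.35, [0, -0.1, -7.7], [0, 0, 0]], [0.35, [0, -0.1, -7.7], [0, 0, 0]], [0.35, [0, -0.1, -7.7], [0, 0, 0]], [0.35, [0, -0.1, -7.7], [0, 0, 0]]], grip_force=30)

```text
t: 7.9
tcp_pos: [0.6002, 0.0061, 0.01]
ee_rot: [-0.0, 0.999, -0.047, 0.001]
contact_force: [0.8, 0.5, -0.4]
width: 0.0448
grasp_force: 0.0
```

jog_arm(plan=[[0.35, [0, 0, 0], [0, 0, 0]], [0.35, [0, 0, 0], [0, 0, 0]], [0.35, [0, 0, 2], [0, 0, 0]], [0.35, [0, 0, 6], [0, 0, 0]], [0.35, [0, 0, 9], [0, 0, 0]], [0.35, [0, 0, 9], [0, 0, 0]], [0.35, [0, 0, 9], [0, 0, 0]], [0.35, [0, 0, 9], [0, 0, 0]]])

```text
t: 8.7
tcp_pos: [0.5971, 0.0061, 0.0962]
ee_rot: [0.0, 0.999, -0.047, -0.002]
contact_force: [-0.5, -0.4, -3.7]
width: 0.0408
grasp_force: 30.0
```

jog_arm(plan=[[0.35, [-8.6, 15.6, 0], [0, 0, 0]], [0.35, [-8.6, 15.6, 0], [0, 0, 0]], [0.35, [-8.6, 15.6, 0], [0, 0, 0]], [0.35, [-8.6, 15.6, 0], [0, 0, 0]], [0.35, [-8.6, 15.6, 0], [0, 0, 0]], [0.35, [-8.6, 15.6, -3], [0, 0, 0]], [0.35, [-8.6, 15.6, -6], [0, 0, 0]], [0.35, [-8.6, 15.6, -6], [0, 0, 0]]])

```text
t: 9.5
tcp_pos: [0.508, 0.1601, 0.033]
ee_rot: [0.002, 0.999, -0.047, -0.006]
contact_force: [-1.4, -1.1, -4.3]
width: 0.0412
grasp_force: 30.0
```

jog_arm(plan=[[0.35, [0, 0, 0], [0, 0, 0]], [0.35, [0, 0, 0], [0, 0, 0]], [0.35, [0, 0, 0], [0, 0, 0]], [0.35, [0, 0, 0], [0, 0, 0]], [0.35, [0, 0, 0], [0, 0, 0]], [0.35, [0, 0, 0], [0, 0, 0]], [0.35, [0, 0, 0], [0, 0, 0]], [0.35, [0, 0, 0], [0, 0, 0]]])

```text
t: 10.3
tcp_pos: [0.5132, 0.1621, 0.0389]
ee_rot: [-0.0, 0.999, -0.047, 0.0]
contact_force: [-0.2, -0.1, -2.8]
width: 0.0415
grasp_force: 30.0
```

jog_arm(plan=[[0.35, [0, 0, -1.5], [0, 0, 0]], [0.35, [0, 0, -2.2], [0, 0, 0]], [0.35, [0, 0, -2.5], [0, 0, 0]], [0.35, [0, 0, -2.5], [0, 0, 0]], [0.35, [0, 0, -2.5], [0, 0, 0]], [0.75, [0, 0, -2.5], [0, 0, 0]], [0.75, [0, 0, -2.5], [0, 0, 0]], [0.75, [0, 0, -2.4], [0, 0, 0]]])

```text
t: 11.1
tcp_pos: [0.5133, 0.1621, 0.0145]
ee_rot: [0.0, 0.999, -0.047, 0.0]
contact_force: [0.5, 0.3, 0.9]
width: 0.0628
grasp_force: 0.0
```

jog_arm(plan=[[0.75, [0, 0, 2], [0, 0, 0]], [0.75, [0, 0, 7], [0, 0, 0]], [0.78, [-8, 14.5, 7], [0, 0, 0]], [0.78, [-8, 14.5, 7], [0, 0, 0]], [0.78, [-8, 14.5, 7], [0, 0, 0]], [0.78, [-8, 14.5, 7], [0, 0, 0]], [0.78, [-8, 14.5, 7], [0, 0, 0]], [0.78, [-8, 14.5, 7], [0, 0, 0]]])

```text
t: 11.9
tcp_pos: [0.4335, 0.3067, 0.0846]
ee_rot: [0.0, 0.999, -0.046, 0.0]
contact_force: [0.6, 0.0, 1.2]
width: 0.0686
grasp_force: 0.0
```

Run:
```python
from h import *
b=avg("scene",4); big(b,(150,150,310,270),5,'s1.png'); s=readout.read_state(); print(s["tcp_pos"],s["joint_positions"])
```

```text
[0.43396727 0.3058433  0.08461487] [ 5.67163680e-01  1.43061978e-01  2.05549305e+00 -3.21611330e-04
  9.43318171e-01  2.23360235e+00][ WARN:0@2.272] global loadsave.cpp:1063 imwrite_ Unsupported depth image for selected encoder is fallbacked to CV_8U.
```

View pics/s1.png

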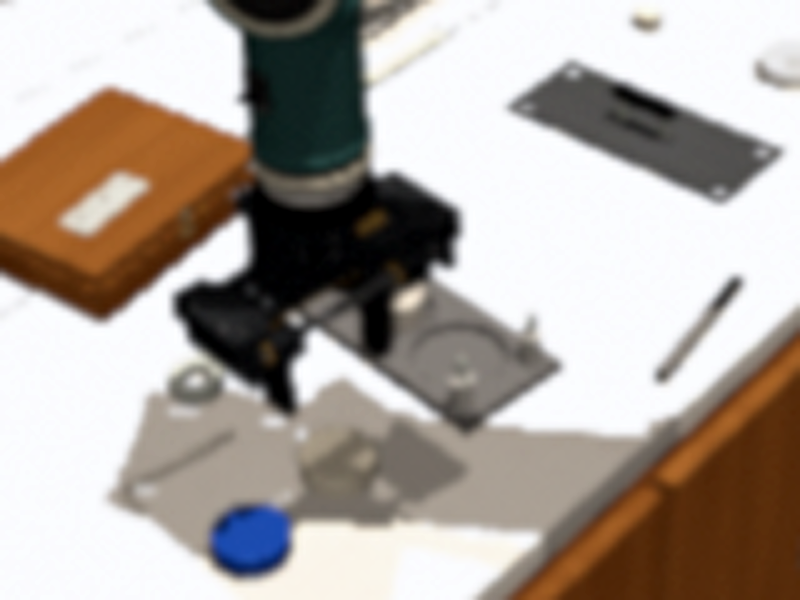

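The weight is out of sight behind the gripper, and the carrier sits under the open fingers at about (340,460). The blue disc at (252,538) is clear. Descending.

jog_arm(plan=[[0.78, [-0.1, 0, -3], [0, 0, 0]], [0.78, [-0.1, 0, -5], [0, 0, 0]], [0.78, [-0.1, 0, -6.5], [0, 0, 0]], [0.78, [-0.1, 0, -7.4], [0, 0, 0]], [0.78, [-0.1, 0, -7.6], [0, 0, 0]], [0.5, [-0.1, 0, -7.6], [0, 0, 0]], [0.5, [-0.1, 0, -7.6], [0, 0, 0]], [0.5, [-0.1, 0, -7.6], [0, 0, 0]]], grip_force=20)

```text
t: 12.9
tcp_pos: [0.4329, 0.3076, 0.0097]
ee_rot: [-0.001, 0.999, -0.047, 0.001]
contact_force: [0.5, 1.1, -0.1]
width: 0.0517
grasp_force: 20.0
```

jog_arm(plan=[[0.5, [0, 0, 0], [0, 0, 0]], [0.5, [0, 0, 3], [0, 0, 0]], [0.5, [0, 0, 7], [0, 0, 0]], [0.5, [0, 0, 9], [0, 0, 0]], [0.5, [1, -4, 9], [0, 0, 0]], [0.5, [1, -9, 9], [0, 0, 0]], [0.5, [1, -13.6, 9], [0, 0, 0]], [0.5, [1, -13.6, 9], [0, 0, 0]]])

```text
t: 13.7
tcp_pos: [0.4415, 0.167, 0.0987]
ee_rot: [0.001, 0.999, -0.049, -0.0]
contact_force: [-0.8, 1.2, -0.4]
width: 0.0516
grasp_force: 20.0
```

jog_arm(plan=[[0.5, [0, 0, -2], [0, 0, 0]], [0.5, [0, 0, -4], [0, 0, 0]], [0.5, [0, 0, -6], [0, 0, 0]], [0.5, [0, 0, -6], [0, 0, 0]], [0.5, [0, 0, -6], [0, 0, 0]], [0.5, [0, 0, -6], [0, 0, 0]], [0.5, [0, 0, -6], [0, 0, 0]], [0.5, [0, 0, -6], [0, 0, 0]]])

```text
t: 14.5
tcp_pos: [0.443, 0.1715, 0.0397]
ee_rot: [-0.0, 0.999, -0.047, 0.001]
contact_force: [-0.4, 0.2, -1.0]
width: 0.0517
grasp_force: 20.0
```

jog_arm(plan=[[0.5, [0, -0.15, -1.5], [0, 0, 0]], [0.5, [0, -0.15, -2.2], [0, 0, 0]], [0.5, [0, -0.15, -2.5], [0, 0, 0]], [0.5, [0, -0.15, -2.5], [0, 0, 0]], [0.5, [0, -0.15, -2.5], [0, 0, 0]], [0.85, [0, -0.15, -2.5], [0, 0, 0]], [0.85, [0, -0.15, -2.5], [0, 0, 0]], [0.85, [0, -0.15, -2.4], [0, 0, 0]]])

```text
t: 15.3
tcp_pos: [0.4422, 0.1696, 0.0148]
ee_rot: [0.0, 0.999, -0.047, -0.0]
contact_force: [0.7, 0.2, 0.2]
width: 0.0735
grasp_force: 0.0
```

jog_arm(plan=[[0.85, [0, 0, 3], [0, 0, 0]], [0.85, [0, 0, 8], [0, 0, 0]], [0.5, [7.3, -32.5, 8], [0, 0, 6.7]], [0.5, [7.3, -32.5, 8], [0, 0, 6.7]], [0.5, [7.3, -32.5, 8], [0, 0, 6.7]], [0.5, [7.3, -32.5, 8], [0, 0, 6.7]], [0.5, [7.3, -32.5, 8], [0, 0, 6.7]], [0.5, [7.3, -32.5, 8], [0, 0, 6.7]]])

```text
t: 16.1
tcp_pos: [0.508, -0.1245, 0.0951]
ee_rot: [0.0, 1.0, 0.012, 0.0]
contact_force: [0.1, 1.9, 0.8]
width: 0.0439
grasp_force: 0.0
```

jog_arm(plan=[[0.5, [1.5, -5.5, 0], [0, 0, 0]], [0.5, [1.5, -5.5, 0], [0, 0, 0]], [0.5, [0, 0, 0], [0, 0, 0]], [0.5, [0, 0, 0], [0, 0, 0]], [0.5, [0, 0, 0], [0, 0, 0]], [0.5, [0, 0, 0], [0, 0, 0]], [0.5, [0, 0, 0], [0, 0, 0]], [0.5, [0, 0, 0], [0, 0, 0]]])

```text
t: 16.9
tcp_pos: [0.5082, -0.1228, 0.095]
ee_rot: [0.0, 1.0, 0.012, 0.0]
contact_force: [-0.9, 0.1, -0.3]
width: 0.0437
grasp_force: 0.0
```

Run:
```python
from h import *
b=avg("scene",4); a=avg("top",4); big(a,(180,135,350,230),4.6,'t2.png'); big(b,(170,150,330,260),5,'s2.png'); s=readout.read_state(); print(s["tcp_pos"],s["ee_rot"])
```

```text
[ 0.50780443 -0.12254442  0.0947451 ] [-5.62458463e-07  9.99932463e-01  1.16218651e-02 -3.17288824e-05][ WARN:0@4.611] global loadsave.cpp:1063 imwrite_ Unsupported depth image for selected encoder is fallbacked to CV_8U.
```

View pics/t2.png

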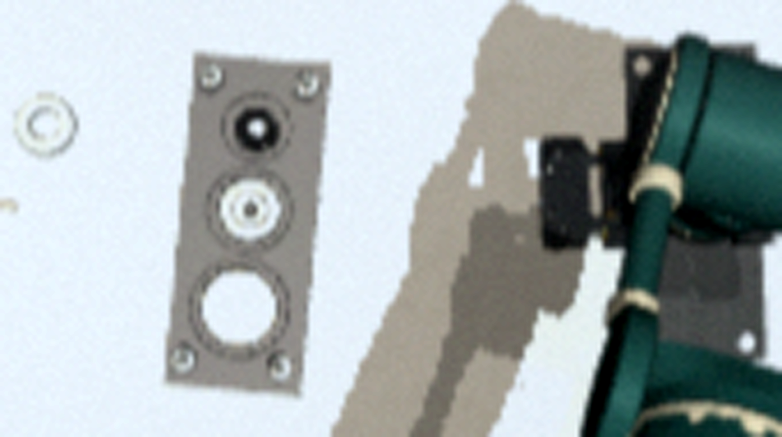

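View pics/s2.png

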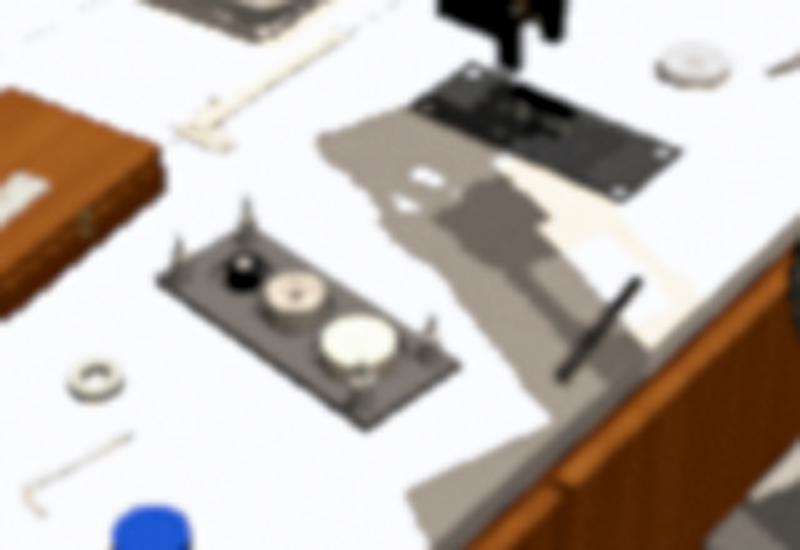

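All three parts are centred in their wells: black (257,128), steel (250,210) and white (240,307). Next is the cover.

jog_arm(plan=[[0.5, [0.9, -3.1, -2], [0, 0, 0]], [0.5, [0.9, -3.1, -2], [0, 0, 0]], [0.5, [0.9, -3.1, -4], [0, 0, 0]], [0.5, [0.9, -3.1, -6], [0, 0, 0]], [0.5, [0.9, -3.1, -7.5], [0, 0, 0]], [0.5, [0.9, -3.1, -8], [0, 0, 0]], [0.5, [0.9, -3.1, -8], [0, 0, 0]], [0.5, [0.9, -3.1, -8], [0, 0, 0]]], grip_force=40)

```text
t: 18.1
tcp_pos: [0.5174, -0.1535, 0.0154]
ee_rot: [0.0, 1.0, 0.012, 0.0]
contact_force: [-0.2, -0.6, -0.2]
width: 0.0441
grasp_force: 0.0
```

jog_arm(plan=[[0.05, [0, 0, 0], [0, 0, 0]], [0.05, [0, 0, 0], [0, 0, 0]], [0.05, [0, 0, 0], [0, 0, 0]], [0.05, [0, 0, 0], [0, 0, 0]], [0.05, [0, 0, 0], [0, 0, 0]], [0.05, [0, 0, 0], [0, 0, 0]], [0.05, [0, 0, 0], [0, 0, 0]], [0.05, [0, 0, 0], [0, 0, 0]]])

```text
t: 18.9
tcp_pos: [0.517, -0.1536, 0.0151]
ee_rot: [0.0, 1.0, 0.012, 0.0]
contact_force: [-0.9, -1.4, 3.2]
width: 0.0116
grasp_force: 40.0
```

jog_arm(plan=[[0.05, [0, 0, 1], [0, 0, 0]], [0.05, [0, 0, 4], [0, 0, 0]], [0.05, [0, 0, 7], [0, 0, 0]], [0.05, [0, 0, 9], [0, 0, 0]], [0.05, [0, 0, 9], [0, 0, 0]], [0.05, [-0.5, 4, 9], [0, 0, -2]], [0.05, [-1, 8, 9], [0, 0, -4]], [0.05, [-1.4, 12, 9], [0, 0, -6.6]]])

```text
t: 19.7
tcp_pos: [0.5009, -0.0322, 0.103]
ee_rot: [-0.0, 0.999, -0.047, -0.002]
contact_force: [0.4, 0.4, -2.9]
width: 0.0114
grasp_force: 40.0
```

jog_arm(plan=[[0.05, [0, 4, 0], [0, 0, 0]], [0.05, [0, 8, 0], [0, 0, 0]], [0.05, [0, 12, 0], [0, 0, 0]], [0.05, [0, 16, 0], [0, 0, 0]], [0.05, [0, 18.5, 0], [0, 0, 0]], [0.05, [0, 19.7, 0], [0, 0, 0]], [0.05, [0, 19.7, 0], [0, 0, 0]], [0.05, [0, 19.7, 0], [0, 0, 0]]])

```text
t: 20.5
tcp_pos: [0.5021, 0.1627, 0.1038]
ee_rot: [0.001, 0.999, -0.046, -0.001]
contact_force: [0.5, -0.5, -2.4]
width: 0.0116
grasp_force: 40.0
```

jog_arm(plan=[[0.05, [0, 0, -1.5], [0, 0, 0]], [0.05, [0, 0, -3], [0, 0, 0]], [0.05, [0, 0, -3.2], [0, 0, 0]], [0.05, [0, 0, -3.2], [0, 0, 0]], [0.05, [0, 0, -3.2], [0, 0, 0]], [0.05, [0, 0, -3.2], [0, 0, 0]], [0.05, [0, 0, -3.2], [0, 0, 0]], [0.05, [0, 0, -3.2], [0, 0, 0]]])

```text
t: 21.3
tcp_pos: [0.5032, 0.1638, 0.0733]
ee_rot: [-0.0, 0.999, -0.046, 0.0]
contact_force: [0.2, -0.8, -2.4]
width: 0.012
grasp_force: 40.0
```

Run:
```python
from h import *
b=avg("scene",4); a=avg("top",4); np.save('/tmp/t3.npy',a);np.save('/tmp/s3.npy',b);big(a,(195,130,275,230),6,'t3.png'); big(b,(180,170,280,250),7.5,'s3.png'); s=readout.read_state(); print(s["t"],s["tcp_pos"],s["ee_rot"],s["contact_force"],s["width"])
```

```text
21.7 [0.5028314  0.16359975 0.07281451] [-9.44809132e-06  9.98949331e-01 -4.58282803e-02  5.01186823e-05] [-0.37299843 -0.65216947 -2.5106599 ] 0.01156874040498564[ WARN:0@3.800] global loadsave.cpp:1063 imwrite_ Unsupported depth image for selected encoder is fallbacked to CV_8U.
```

View pics/t3.png

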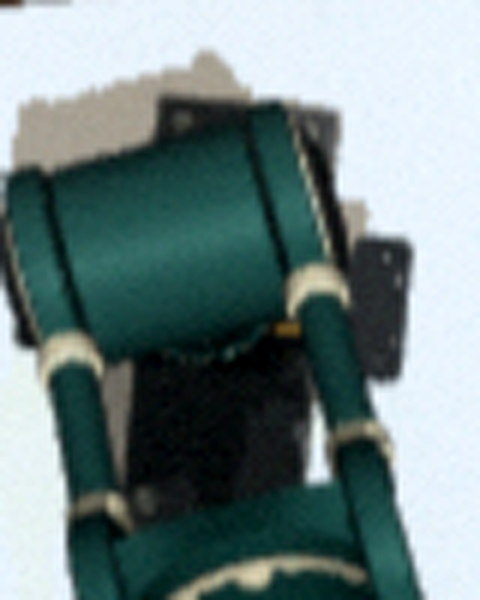

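View pics/s3.png

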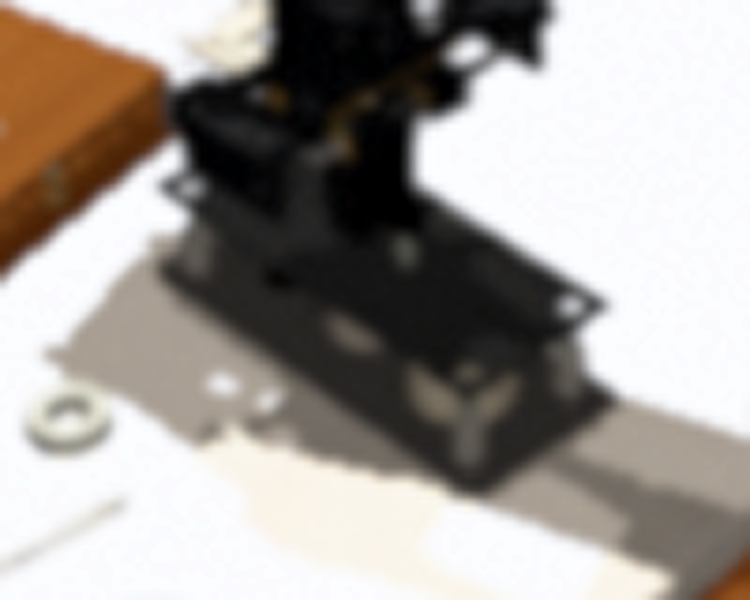

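The plate is hanging just over the pins. Its holes are at (180,118), (318,125) and (147,497) in the top crop, and (190,187), (570,305) and (475,368) in the scene crop. I'll check them against the posts.

Run:
```python
from h import *
T=lambda p:(np.array(p,float)+.5)/6-.5+[195,130]
S=lambda p:(np.array(p,float)+.5)/7.5-.5+[180,170]
a=np.radians(-5.4);R=np.array([[np.cos(a),-np.sin(a)],[np.sin(a),np.cos(a)]])
P=(R@np.array([[100,34],[100,-34],[-100,-34],[-100,34]]).T/1000).T+[.503,.1638]
print("posts",P.round(4))
print("top",ray("top",T([(180,118),(318,125),(147,497)]),.061).round(4)[:,:2]-P[[0,1,3]])
print("scene",ray("scene",S([(190,187),(570,305),(475,368)]),.061).round(4)[:,:2]-P[[0,2,3]])
# pins in initial pictures: expected pixel of tip / shoulder in original scene crop coords
for z in(.033,.054): print(z,((proj("scene",np.c_[P,[z]*4])-[169.5,149.5])*5-.5).round(1).tolist(),((proj("top",np.c_[P,[z]*4])-[179.5,134.5])*4.6-.5).round(1).tolist())
```

```text
posts [[0.6058 0.1882]
 [0.5994 0.1205]
 [0.4002 0.1394]
 [0.4066 0.2071]]
top [[ 0.00114412  0.00076172]
 [ 0.00374349 -0.00424006]
 [ 0.00085651 -0.00105994]]
scene [[-0.00305588  0.00256172]
 [-0.00214412  0.00243828]
 [-0.00334349 -0.00255994]]
0.033 [[179.0, 250.6], [246.6, 212.0], [429.6, 330.2], [361.3, 375.2]] [[211.1, 75.0], [307.8, 83.9], [281.1, 368.5], [183.7, 359.5]]
0.054 [[176.8, 228.7], [245.0, 190.3], [429.6, 307.8], [360.6, 352.6]] [[208.8, 70.5], [306.9, 79.6], [279.7, 368.3], [180.9, 359.3]]
```

jog_arm(plan=[[0.05, [0, 0, -0.3], [0, 0, 0]], [0.05, [0, 0, -0.6], [0, 0, 0]], [0.05, [0, 0, -0.9], [0, 0, 0]], [0.05, [0, 0, -1.2], [0, 0, 0]], [0.05, [0, 0, -1.4], [0, 0, 0]], [0.05, [0, 0, -1.4], [0, 0, 0]], [0.05, [0, 0, -1.4], [0, 0, 0]], [0.05, [0, 0, -1.4], [0, 0, 0]]])

```text
t: 22.5
tcp_pos: [0.503, 0.1636, 0.0589]
ee_rot: [-0.0, 0.999, -0.046, 0.0]
contact_force: [0.1, -0.1, -2.8]
width: 0.0117
grasp_force: 40.0
```

jog_arm(plan=[[0.05, [0, 0, -0.3], [0, 0, 0]], [0.05, [0, 0, -0.6], [0, 0, 0]], [0.05, [0, 0, -0.8], [0, 0, 0]], [0.05, [0, 0, -0.9], [0, 0, 0]], [0.05, [0, 0, -1], [0, 0, 0]], [0.05, [0, 0, -1], [0, 0, 0]], [0.05, [0, 0, -1], [0, 0, 0]], [0.05, [0, 0, -1], [0, 0, 0]]])

```text
t: 23.3
tcp_pos: [0.503, 0.1636, 0.0489]
ee_rot: [-0.0, 0.999, -0.046, 0.0]
contact_force: [-0.8, -0.0, -2.4]
width: 0.0112
grasp_force: 40.0
```

jog_arm(plan=[[0.05, [0, 0, -0.05], [0, 0, 0]], [0.05, [0, 0, -0.1], [0, 0, 0]], [0.05, [0, 0, -0.1], [0, 0, 0]], [0.05, [0, 0, -0.1], [0, 0, 0]], [0.05, [0, 0, -0.1], [0, 0, 0]], [0.05, [0, 0, -0.1], [0, 0, 0]], [0.05, [0, 0, -0.1], [0, 0, 0]], [0.05, [0, 0, -0.1], [0, 0, 0]]])

```text
t: 24.1
tcp_pos: [0.503, 0.1636, 0.0481]
ee_rot: [-0.0, 0.999, -0.046, 0.0]
contact_force: [-2.6, -0.7, 4.3]
width: 0.0113
grasp_force: 40.0
```

Seated contact. Releasing and backing away.

jog_arm(plan=[[0.4, [0, 0, 0], [0, 0, 0]], [0.4, [0, 0, 0], [0, 0, 0]], [0.4, [0, 0, 0], [0, 0, 0]], [0.4, [0, 0, 0], [0, 0, 0]], [0.4, [0, 0, 1], [0, 0, 0]], [0.4, [0, 0, 3], [0, 0, 0]], [0.4, [0, 0, 7], [0, 0, 0]], [0.4, [0, 0, 11], [0, 0, 0]]])

```text
t: 24.9
tcp_pos: [0.502, 0.1634, 0.1588]
ee_rot: [0.0, 0.999, -0.046, -0.001]
contact_force: [0.3, 1.5, 0.7]
width: 0.035
grasp_force: 0.0
```

jog_arm(plan=[[0.4, [0, -5, 3], [0, 0, 0]], [0.4, [0, -10, 3], [0, 0, 0]], [0.4, [0, -15, 3], [0, 0, 0]], [0.4, [0, -20, 3], [0, 0, 0]], [0.4, [0, -25, 3], [0, 0, 0]], [0.4, [0, -30, 3], [0, 0, 0]], [0.4, [0, -30, 3], [0, 0, 0]], [0.4, [0, -30, 3], [0, 0, 0]]])

```text
t: 25.7
tcp_pos: [0.5028, -0.1379, 0.1884]
ee_rot: [-0.0, 0.999, -0.048, 0.0]
contact_force: [-0.2, 0.3, -0.4]
width: 0.0354
grasp_force: 0.0
```

Run:
```python
from h import *
b=avg("scene",4); a=avg("top",4); A=a[130:230,195:275];B=b[160:250,190:270]
o=np.hstack([cv2.resize(np.clip(x,0,255).astype(np.uint8),(390,480),interpolation=cv2.INTER_CUBIC) for x in(A,B)])
cv2.imwrite('pics/end.png',cv2.convertScaleAbs(o[:,:,::-1],alpha=1.6)); print(readout.read_state()["t"])
```

```text
26.1
```

View pics/end.png

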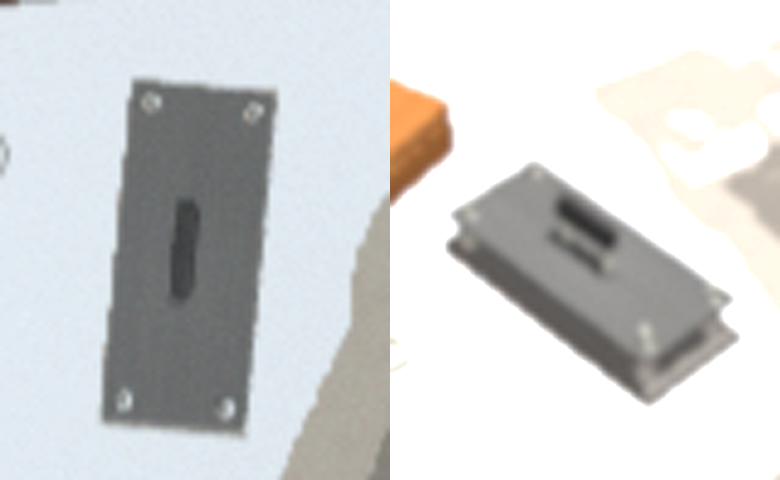

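The cover is level, with all four pins through its holes: (151,102), (253,111), (226,408) and (123,400).

```bash
python3 -c "
from station import workorder; print(workorder.close_job())"
```

```text
the job is handed in; nothing more can be done
None
```

The carrier, weight and resin sample are in their wells, the cover plate rests level on the four posts, the look-alikes were left alone, and the job was handed in at about 26 s.

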